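# Pack out the vial carrier with spacers and hold the clamp shut

### The job

The block of vials must not rattle in its aluminium carrier: stand spacer plates from the rack upright in the gap between the sprung clamp jaw and the vial block, until pushing the clamp jaw shut squeezes the stack firmly against the vial block instead of running to the end of its travel. Leave spare spacers standing in the rack and the other things on the desk alone. Finish while still holding the clamp pushed against the stack; do not let go, for its spring would open it.

Things in the scene. Friction and masses are not known exactly. Their poses are not given: they have to be found in the camera images.
- carrier: fixed aluminium channel, 68 mm wide (own x) x 240 mm long (own y, from -130 to +110 mm), floor 6 mm thick, rims 30 mm high, 58 mm wide inside. Origin: on the desk under the clear width's middle, 35 mm in +y from the open clamp face. Along +y lie: clamp, gap, vial block, stop bar
- clamp (a joint): travel of the steel clamp jaw along the carrier's +y towards the vial block, m: 0 open (where its spring returns it when let go), 0.022 at its hard end stop. The spring resists with 2.4 N at 0 rising to 5 N at 0.022. The jaw pinches the spacers only if their stack is thick enough to meet it before the end stop
- clamp_face (a point): middle of the clamp jaw's flat face (50 mm wide, top 50 mm above the desk), which looks to the carrier's +y; moves with the jaw
- clamp_handle (a point): point on the upright handle of the clamp jaw, by which it is pushed: a plate 34 mm wide (carrier x), 12 mm thick (carrier y), its top 88 mm above the desk; this point is at its centre, 68 mm above the desk and 45 mm behind (carrier -y) the clamp face. Free space above the low carrier rims behind it
- vial_block: loose white plastic block with four capped vials, 52 mm wide (carrier x) x 56 mm (carrier y) x 42 mm high; vial caps reach 64 mm, 11 mm or more back from the faces. Origin: centre of the underside, axes as the carrier's. It stands on the carrier floor against the stop bar; its face to the gap is 28 mm in -y from its origin. From there to the open clamp face is 42 to 66 mm
- stop: steel stop bar bolted in the carrier behind the vial block, 54 mm (x) x 14 mm (y) x 36 mm high with two bolt heads; origin at the centre of its underside. It cannot move; where it is bolted differs
- rack: fixed white plastic tray, 72 mm wide (own x) x 176 mm long (own y) x 22 mm high, floor 4 mm, with four pockets in a row along y, 42 mm apart, one spacer standing in each
- spacer1: one of four equal grey plastic spacer plates standing upright: lower part 50 mm wide (own x) x 16 mm thick (own y) x 50 mm high, above it a centred grip tab 30 mm wide (x) x 16 mm thick (y), from 50 to 85 mm height. Origin: centre of the underside, z up. About 60 g, starts loose in a pocket of the rack
- spacer2: one of four equal grey plastic spacer plates standing upright: lower part 50 mm wide (own x) x 16 mm thick (own y) x 50 mm high, above it a centred grip tab 30 mm wide (x) x 16 mm thick (y), from 50 to 85 mm height. Origin: centre of the underside, z up. About 60 g, starts loose in a pocket of the rack
- spacer3: one of four equal grey plastic spacer plates standing upright: lower part 50 mm wide (own x) x 16 mm thick (own y) x 50 mm high, above it a centred grip tab 30 mm wide (x) x 16 mm thick (y), from 50 to 85 mm height. Origin: centre of the underside, z up. About 60 g, starts loose in a pocket of the rack
- spacer4: one of four equal grey plastic spacer plates standing upright: lower part 50 mm wide (own x) x 16 mm thick (own y) x 50 mm high, above it a centred grip tab 30 mm wide (x) x 16 mm thick (y), from 50 to 85 mm height. Origin: centre of the underside, z up. About 60 g, starts loose in a pocket of the rack
- gel_bottle: bystander: clear bottle, 52 mm diameter, 130 mm high; origin at the centre of its underside
- mug: bystander: white mug, 76 mm diameter, 90 mm high; origin at the centre of its underside
- tape_roll: bystander: roll of paper tape lying flat, 64 mm diameter, 22 mm high; origin at the centre of its underside
Things that resemble listed ones, but are neither listed nor needed, are in the scene too. Leave any yellow look-alike of the spacer1 alone. What is shaped like the spacer3 but purple or yellow is not meant.

How it is judged (in metres and radians):
On the way, in this order (a step that is already met when the one before it is completed fails the run):
1. a first spacer stands upright in the gap (((z of spacer1 in the frame of carrier between 0.003 and 0.01 m and y of spacer1 in the frame of carrier between -0.04 and 0.035 m and x of spacer1 in the frame of carrier between -0.012 and 0.012 m and angle between spacer1's own z axis and vertical below 0.12 rad and angle between the y axis of spacer1 and the y axis of carrier, either way round below 0.12 rad) or (z of spacer2 in the frame of carrier between 0.003 and 0.01 m and y of spacer2 in the frame of carrier between -0.04 and 0.035 m and x of spacer2 in the frame of carrier between -0.012 and 0.012 m and angle between spacer2's own z axis and vertical below 0.12 rad and angle between the y axis of spacer2 and the y axis of carrier, either way round below 0.12 rad) or (z of spacer3 in the frame of carrier between 0.003 and 0.01 m and y of spacer3 in the frame of carrier between -0.04 and 0.035 m and x of spacer3 in the frame of carrier between -0.012 and 0.012 m and angle between spacer3's own z axis and vertical below 0.12 rad and angle between the y axis of spacer3 and the y axis of carrier, either way round below 0.12 rad) or (z of spacer4 in the frame of carrier between 0.003 and 0.01 m and y of spacer4 in the frame of carrier between -0.04 and 0.035 m and x of spacer4 in the frame of carrier between -0.012 and 0.012 m and angle between spacer4's own z axis and vertical below 0.12 rad and angle between the y axis of spacer4 and the y axis of carrier, either way round below 0.12 rad))), for 0.2 s.
2. at least two spacers stand upright in the gap, let go ((((z of spacer1 in the frame of carrier between 0.003 and 0.01 m and y of spacer1 in the frame of carrier between -0.04 and 0.035 m and x of spacer1 in the frame of carrier between -0.012 and 0.012 m and angle between spacer1's own z axis and vertical below 0.12 rad and angle between the y axis of spacer1 and the y axis of carrier, either way round below 0.12 rad) and (z of spacer2 in the frame of carrier between 0.003 and 0.01 m and y of spacer2 in the frame of carrier between -0.04 and 0.035 m and x of spacer2 in the frame of carrier between -0.012 and 0.012 m and angle between spacer2's own z axis and vertical below 0.12 rad and angle between the y axis of spacer2 and the y axis of carrier, either way round below 0.12 rad)) or ((z of spacer1 in the frame of carrier between 0.003 and 0.01 m and y of spacer1 in the frame of carrier between -0.04 and 0.035 m and x of spacer1 in the frame of carrier between -0.012 and 0.012 m and angle between spacer1's own z axis and vertical below 0.12 rad and angle between the y axis of spacer1 and the y axis of carrier, either way round below 0.12 rad) and (z of spacer3 in the frame of carrier between 0.003 and 0.01 m and y of spacer3 in the frame of carrier between -0.04 and 0.035 m and x of spacer3 in the frame of carrier between -0.012 and 0.012 m and angle between spacer3's own z axis and vertical below 0.12 rad and angle between the y axis of spacer3 and the y axis of carrier, either way round below 0.12 rad)) or ((z of spacer1 in the frame of carrier between 0.003 and 0.01 m and y of spacer1 in the frame of carrier between -0.04 and 0.035 m and x of spacer1 in the frame of carrier between -0.012 and 0.012 m and angle between spacer1's own z axis and vertical below 0.12 rad and angle between the y axis of spacer1 and the y axis of carrier, either way round below 0.12 rad) and (z of spacer4 in the frame of carrier between 0.003 and 0.01 m and y of spacer4 in the frame of carrier between -0.04 and 0.035 m and x of spacer4 in the frame of carrier between -0.012 and 0.012 m and angle between spacer4's own z axis and vertical below 0.12 rad and angle between the y axis of spacer4 and the y axis of carrier, either way round below 0.12 rad)) or ((z of spacer2 in the frame of carrier between 0.003 and 0.01 m and y of spacer2 in the frame of carrier between -0.04 and 0.035 m and x of spacer2 in the frame of carrier between -0.012 and 0.012 m and angle between spacer2's own z axis and vertical below 0.12 rad and angle between the y axis of spacer2 and the y axis of carrier, either way round below 0.12 rad) and (z of spacer3 in the frame of carrier between 0.003 and 0.01 m and y of spacer3 in the frame of carrier between -0.04 and 0.035 m and x of spacer3 in the frame of carrier between -0.012 and 0.012 m and angle between spacer3's own z axis and vertical below 0.12 rad and angle between the y axis of spacer3 and the y axis of carrier, either way round below 0.12 rad)) or ((z of spacer2 in the frame of carrier between 0.003 and 0.01 m and y of spacer2 in the frame of carrier between -0.04 and 0.035 m and x of spacer2 in the frame of carrier between -0.012 and 0.012 m and angle between spacer2's own z axis and vertical below 0.12 rad and angle between the y axis of spacer2 and the y axis of carrier, either way round below 0.12 rad) and (z of spacer4 in the frame of carrier between 0.003 and 0.01 m and y of spacer4 in the frame of carrier between -0.04 and 0.035 m and x of spacer4 in the frame of carrier between -0.012 and 0.012 m and angle between spacer4's own z axis and vertical below 0.12 rad and angle between the y axis of spacer4 and the y axis of carrier, either way round below 0.12 rad)) or ((z of spacer3 in the frame of carrier between 0.003 and 0.01 m and y of spacer3 in the frame of carrier between -0.04 and 0.035 m and x of spacer3 in the frame of carrier between -0.012 and 0.012 m and angle between spacer3's own z axis and vertical below 0.12 rad and angle between the y axis of spacer3 and the y axis of carrier, either way round below 0.12 rad) and (z of spacer4 in the frame of carrier between 0.003 and 0.01 m and y of spacer4 in the frame of carrier between -0.04 and 0.035 m and x of spacer4 in the frame of carrier between -0.012 and 0.012 m and angle between spacer4's own z axis and vertical below 0.12 rad and angle between the y axis of spacer4 and the y axis of carrier, either way round below 0.12 rad))) and contact force between the fingers and spacer1 below 0.2 N and contact force between the fingers and spacer2 below 0.2 N and contact force between the fingers and spacer3 below 0.2 N and contact force between the fingers and spacer4 below 0.2 N), for 0.2 s.
At the end, for the whole second after the job is handed in: fingers push the clamp, clamp presses a spacer and a spacer the vial block, each over 3 N; two or more spacers stand on the carrier floor, upright and square within 7 degrees, not touched by the fingers; the others stand in the rack; vial block upright, within 12 mm of its start (all of step 2 and (contact force between clamp and spacer1 above 3 N or contact force between clamp and spacer2 above 3 N or contact force between clamp and spacer3 above 3 N or contact force between clamp and spacer4 above 3 N) and (contact force between vial_block and spacer1 above 3 N or contact force between vial_block and spacer2 above 3 N or contact force between vial_block and spacer3 above 3 N or contact force between vial_block and spacer4 above 3 N) and contact force between the fingers and clamp above 3 N and value of joint clamp above 0.001 m and ((z of spacer1 in the frame of carrier between 0.003 and 0.01 m and y of spacer1 in the frame of carrier between -0.04 and 0.035 m and x of spacer1 in the frame of carrier between -0.012 and 0.012 m and angle between spacer1's own z axis and vertical below 0.12 rad and angle between the y axis of spacer1 and the y axis of carrier, either way round below 0.12 rad) or (horizontal distance between spacer1 and rack below 0.09 m and height (world z) of spacer1 below 0.03 m and angle between spacer1's own z axis and vertical below 0.25 rad)) and ((z of spacer2 in the frame of carrier between 0.003 and 0.01 m and y of spacer2 in the frame of carrier between -0.04 and 0.035 m and x of spacer2 in the frame of carrier between -0.012 and 0.012 m and angle between spacer2's own z axis and vertical below 0.12 rad and angle between the y axis of spacer2 and the y axis of carrier, either way round below 0.12 rad) or (horizontal distance between spacer2 and rack below 0.09 m and height (world z) of spacer2 below 0.03 m and angle between spacer2's own z axis and vertical below 0.25 rad)) and ((z of spacer3 in the frame of carrier between 0.003 and 0.01 m and y of spacer3 in the frame of carrier between -0.04 and 0.035 m and x of spacer3 in the frame of carrier between -0.012 and 0.012 m and angle between spacer3's own z axis and vertical below 0.12 rad and angle between the y axis of spacer3 and the y axis of carrier, either way round below 0.12 rad) or (horizontal distance between spacer3 and rack below 0.09 m and height (world z) of spacer3 below 0.03 m and angle between spacer3's own z axis and vertical below 0.25 rad)) and ((z of spacer4 in the frame of carrier between 0.003 and 0.01 m and y of spacer4 in the frame of carrier between -0.04 and 0.035 m and x of spacer4 in the frame of carrier between -0.012 and 0.012 m and angle between spacer4's own z axis and vertical below 0.12 rad and angle between the y axis of spacer4 and the y axis of carrier, either way round below 0.12 rad) or (horizontal distance between spacer4 and rack below 0.09 m and height (world z) of spacer4 below 0.03 m and angle between spacer4's own z axis and vertical below 0.25 rad)) and distance of vial_block from where it was at the start of the episode below 0.012 m and angle between vial_block's own z axis and vertical below 0.12 rad); the arm keeps its last pose, push and grip.
It fails at once if the gel bottle is knocked over or pushed away (over 30 mm) (distance of gel_bottle from where it was at the start of the episode above 0.03 m or angle between gel_bottle's own z axis and vertical above 0.5 rad).
It fails at once if the mug is knocked over or pushed away (over 30 mm) (distance of mug from where it was at the start of the episode above 0.03 m or angle between mug's own z axis and vertical above 0.5 rad).
It fails at once if the tape roll is knocked over or pushed away (over 30 mm) (distance of tape_roll from where it was at the start of the episode above 0.03 m or angle between tape_roll's own z axis and vertical above 0.5 rad).
It also fails if it takes over 72 s, if anything falls off the work surface, if the arm or the gripper's body presses on something with over 40 N, if the wrist force passes 120 N, or if a joint passes its speed limit or range.

### The arm

A 6-joint arm with a two-finger parallel gripper is mounted at the origin on the work surface. World frame = base frame: x ahead of the robot, y to its left, z up, the work surface at z = 0. Lengths are in mm, angles in rad, forces in N, time in s.
With the tool pointing down it reaches from about 350 to 775 mm from the base axis. Payload 7.3 kg.
Tool frame: the origin (TCP) lies at the very end of the fingers, on their centre line; the grasp point (between the pads) lies 19 mm behind it; z points along the fingers, y is the line along which they close (so a half turn about z gives the same grasp; the last joint's range is limited). The gripper opens to 92 mm and grips with 3 to 60 N. Pads are 19 mm wide; open, the fingers measure 130 mm over their backs; the gripper's body (75 mm by 190 mm) begins 47 mm behind the grasp point.
Start: joints at [1.036, 0.342, 1.524, -0, 1.275, -0.146], TCP at [199.003, 485.842, 226.741] pointing down, gripper open.
Joint ranges: [-2.53, 2.53], [-0.77, 2.02], [0.04, 2.7], [-1, 4.14], [0.28, 2.66], [-3.11, 3.11]. Speed limits (rad/s): [2.57, 2.57, 3.14, 3.14, 3.14, 3.14].

### API

Orientations are given as [roll, pitch, yaw] about the fixed x, y, z axes, in that order (R = Rz(yaw) Ry(pitch) Rx(roll)).
In Python, from plant import get_obs, vision, workorder gives the robot as it stands.
- The arm moves only by the shell command python3 -m pendant 'ROWS' [OPENING]. ROWS is a JSON object of lists of equal length, an entry for each row: "dp": the shift along the tool's x, y, z in m, a list of three; "rotation": the turn, a rotation vector about the tool's x, y, z in rad, a list of three. A call has 1 to 8 rows; each row is the pose to reach, as a shift and turn from the pose commanded when the call began, along the tool's axes at that moment; what a row does not reach only later rows make up. A row lasts 1/8 s, in which the tool goes at most 62.5 mm and 10.7 degrees, less where a joint would pass 70% of its speed; a pose out of reach is approached as far as the arm can. A call with a gripper value outside its range is refused whole. OPENING is the finger opening in m, from 0 to 0.0918, set as the call begins (- or left out, the last holds). The fingers move at their own pace and stop on an object; the grip force is fixed at half the most. Time passes only in rows, so rows that repeat a pose let the fingers close. It gives the time, the measured TCP pose, the force, the opening and the grip force at its end, in the units of the state.
- get_obs(): the state, without advancing time (a new reading comes with each control period).
- vision.capture(name): name is "scene" or "top" or "wrist"; returns a dict with "pixels" (420x560x3 uint8, red, green, blue), "vfov" (degrees; the focal length in pixels is half the picture's height over the tangent of half this angle, whatever the lens; pixels are square), "cx", "cy" (the principal point, pixels), "pose" (4x4, takes a point from camera to world coordinates); the wrist camera has in their place "T_tool_cam" (4x4, takes a point from camera to tool coordinates, whose origin is the TCP and whose axes are the flange's). Camera axes: x right, y up, looking along -z (the intrinsics and any distortion apply to the point x, -y, -z); pixel columns grow to the right and rows downward; lengths in mm; the calibration is good to about 2 mm. A picture is of the moment at which its call begins: read the wrist's pose just before it. There is no depth.
- workorder.close_job(): hands the job in; it is judged then, once.
The state is a dict: "time": time; "joint_positions": joint angles; "dq": joint speeds; "tau": joint torques, N m; "tool_pos": TCP position; "tcp_rot": TCP orientation; "contact_force": force on the tool from outside, world axes, zero at the start; "moment": the same for the moment, N m; "grip_width": finger opening in mm; "finger_force": force on a finger pad.
Only numpy, scipy, OpenCV 4.12 (cv2) and the standard library are available. Lean on these libraries where they do the work, as an engineer would, in place of code of your own. Each camera call takes 0.05 s, during which the arm holds its last target. There are 200 camera calls.

## Working session

There is one attempt and no reset: what is moved stays moved. The work goes in short steps, Python scripts to look and compute and a shell command to move; the robot and the scene stay as the last step left them, time stands still between calls to the robot, and variables do not carry over. Pictures are saved under pics/ and viewed, at most 12 in all, crops included, and the job is handed in when it is done.

```bash
ls; mkdir -p pics; python3 - <<'E'
from plant import get_obs, vision
import cv2, json
o=get_obs(); print(o)
for n in ["top","scene"]:
    c=vision.capture(n); print(n,{k:(v if k!="pixels" else v.shape) for k,v in c.items()})
    cv2.imwrite(f"pics/{n}0.png",c["pixels"][:,:,::-1])
E
```

```text
pics
{'time': 0.0, 'joint_positions': array([ 1.03598834e+00,  3.42694766e-01,  1.52502044e+00, -3.18843017e-05,
        1.27541488e+00, -1.45986024e-01]), 'dq': array([ 5.67496799e-04, -5.43963295e-05, -1.57071445e-03,  2.17181938e-04,
       -2.73604728e-03,  3.02665784e-04]), 'tau': array([ 1.44718622e-03, -4.31253290e+01, -2.44218332e+01,  7.18697486e-02,
        5.58645430e-02, -1.32069599e-04]), 'tool_pos': array([198.79424773, 485.45798719, 226.05828778]), 'tcp_rot': array([-3.14006714e+00, -1.93483046e-04,  2.75277985e+00]), 'contact_force': array([-0.57668875,  0.20546985, -0.12221866]), 'moment': array([-0.02030637, -0.00782131, -0.03038023]), 'finger_force': 0.0, 'grip_width': 91.82492231725124}
top {'pixels': (420, 560, 3), 'vfov': 50.65124347971205, 'cx': 281.987547856395, 'cy': 204.7930926297025, 'pose': array([[ 4.18302611e-02,  9.76826057e-01, -2.09907321e-01,
         3.69334151e+02],
       [-9.99105084e-01,  4.22134110e-02, -2.65672851e-03,
        -5.60699965e+00],
       [ 6.26574239e-03,  2.09830604e-01,  9.77717678e-01,
         1.16051044e+03],
       [ 0.00000000e+00,  0.00000000e+00,  0.00000000e+00,
         1.00000000e+00]])}
scene {'pixels': (420, 560, 3), 'vfov': 43.51947478027305, 'cx': 282.0914199794924, 'cy': 211.25574919295818, 'pose': array([[ 6.10267305e-01, -4.89978256e-01,  6.22491064e-01,
         1.36829389e+03],
       [ 7.92175736e-01,  3.71885068e-01, -4.83899886e-01,
        -5.90578857e+02],
       [ 5.60529022e-03,  7.88430596e-01,  6.15098184e-01,
         8.20624894e+02],
       [ 0.00000000e+00,  0.00000000e+00,  0.00000000e+00,
         1.00000000e+00]])}
```

View pics/top0.png

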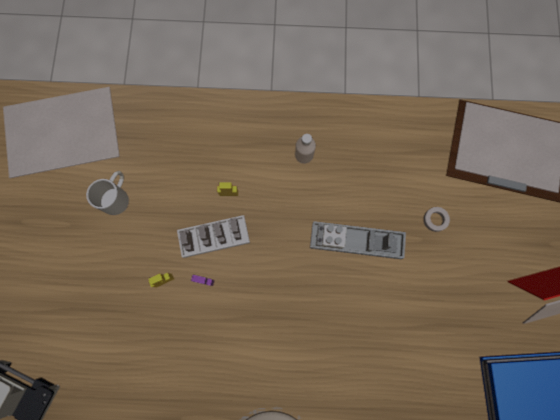

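View pics/scene0.png

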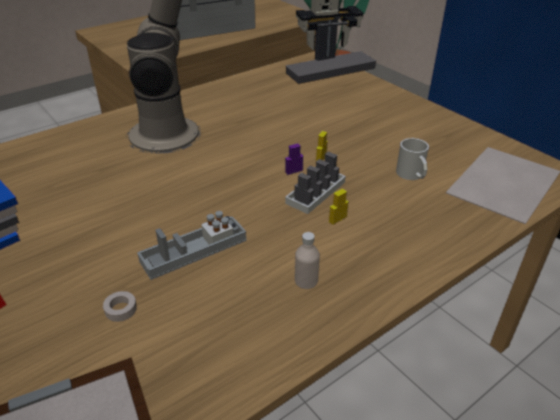

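The top view shows the rack at (213,236) with four dark spacers, and the carrier at (358,240) with the vials at its left and the clamp at its right. The look-alikes are yellow at (228,188) and (160,280) and purple at (203,280). In the scene view the rack is at (317,185) and the carrier at (192,245).

The candidates for the spacers in the top view are the dark grey ones in the rack at (188,241), (204,237), (220,233) and (236,230). The yellow ones at (228,188) and (160,280) and the purple one at (203,280) don't match the description. I choose the four grey ones in the rack, and will check them in a close crop from the wrist camera.

```bash
cat > h.py <<'E'
import numpy as np, cv2
from plant import get_obs, vision
from scipy.spatial.transform import Rotation as R
def tool():
    o=get_obs(); T=np.eye(4); T[:3,:3]=R.from_euler('xyz',o['tcp_rot']).as_matrix(); T[:3,3]=o['tool_pos']; return T
def cam(n):
    T=tool(); c=vision.capture(n); P=c['pose'] if n!='wrist' else T@c['T_tool_cam']
    return c,P
def ray(c,P,uv,z):
    f=c['pixels'].shape[0]/2/np.tan(np.radians(c['vfov'])/2)
    d=P[:3,:3]@np.array([(uv[0]-c['cx'])/f,-(uv[1]-c['cy'])/f,-1]); p=P[:3,3]
    return p+d*(z-p[2])/d[2]
def proj(c,P,X):
    f=c['pixels'].shape[0]/2/np.tan(np.radians(c['vfov'])/2)
    q=P[:3,:3].T@(np.asarray(X,float)-P[:3,3]); return np.array([c['cx']-f*q[0]/q[2],c['cy']+f*q[1]/q[2]])
def delta(p,yaw=None):
    "shift in tool axes (m) and turn about tool z to reach world p / yaw"
    T=tool(); d=T[:3,:3].T@(np.array(p)-T[:3,3])/1000
    e=get_obs()['tcp_rot']; print('dp',d.round(4),'rz', None if yaw is None else np.round(-((yaw-e[2]+np.pi/2)%np.pi-np.pi/2),4))
E
python3 - <<'E'
from h import *
c,P=cam('top')
for n,uv,z in [('rackC',(213,236),22),('r1',(178,237),22),('r2',(244,217),22),('r3',(249,240),22),('r4',(183,256),22),('c1',(314,221),30),('c2',(406,235),30),('c3',(404,258),30),('c4',(310,249),30)]:
    print(n,ray(c,P,uv,z).round(0))
print(vision.capture('wrist')['T_tool_cam'].round(2), vision.capture('wrist')['vfov'])
T=tool();print(T.round(2))
delta((385,190,330),None); delta((385,-115,330))
E
```

```text
rackC [524. 172.  22.]
r1 [517. 262.  22.]
r2 [577.  95.  22.]
r3 [517.  79.  22.]
r4 [469. 245.  22.]
c1 [573. -87.  30.]
c2 [ 546. -325.   30.]
c3 [ 487. -319.   30.]
c4 [500. -79.  30.]
[[   0.      0.96    0.29   76.87]
 [   1.     -0.     -0.      0.2 ]
 [  -0.      0.29   -0.96 -157.19]
 [   0.      0.      0.      1.  ]] 70.06283353573905
[[-9.3000e-01  3.8000e-01 -0.0000e+00  1.9890e+02]
 [ 3.8000e-01  9.3000e-01 -0.0000e+00  4.8570e+02]
 [ 0.0000e+00 -0.0000e+00 -1.0000e+00  2.2642e+02]
 [ 0.0000e+00  0.0000e+00  0.0000e+00  1.0000e+00]]
dp [-0.2843 -0.2031 -0.1035] rz None
dp [-0.3999 -0.4854 -0.1033] rz None
```

```bash
python3 -m pendant '{"dp":[[-0.06,-0.02,-0.01],[-0.12,-0.04,-0.02],[-0.18,-0.06,-0.02],[-0.23,-0.08,-0.02],[-0.28,-0.1,-0.02],[-0.34,-0.12,-0.02],[-0.396,-0.138,-0.02],[-0.396,-0.138,-0.02]],"rotation":[[0,0,0.14],[0,0,0.3],[0,0,0.45],[0,0,0.6],[0,0,0.75],[0,0,0.87],[0,0,0.87],[0,0,0.87]]}' && python3 - <<'E'
from h import *
c,P=cam('wrist'); cv2.imwrite('pics/w1.png',c['pixels'][:,:,::-1]); np.savez('w1.npz',P=P,vf=c['vfov'],cx=c['cx'],cy=c['cy']); print(tool().round(3))
E
```

```text
time: 1.25
tool_pos: [515.6, 205.0, 245.9]
tcp_rot: [-3.141, 0.001, 1.878]
contact_force: [0.9, 0.9, -0.1]
grip_width: 92.0
finger_force: 0.0
[[-3.04000e-01  9.53000e-01 -1.00000e-03  5.13869e+02]
 [ 9.53000e-01  3.04000e-01  0.00000e+00  2.06696e+02]
 [ 0.00000e+00 -1.00000e-03 -1.00000e+00  2.46019e+02]
 [ 0.00000e+00  0.00000e+00  0.00000e+00  1.00000e+00]]
```

View pics/w1.png

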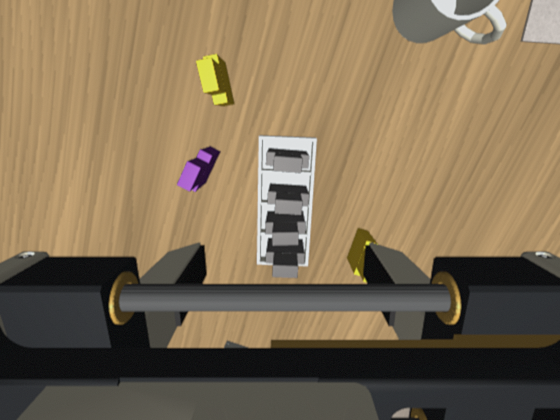

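The wrist view shows the rack with four grey spacers, at about (288,160), (287,203), (286,233) and (286,262). The purple one (198,170) and yellow ones (213,80) and (360,255) lie outside it. The grey ones in the rack are confirmed.

```bash
python3 -m pendant '{"dp":[[-0.058,-0.017,0.005],[-0.116,-0.034,0.01],[-0.174,-0.051,0.015],[-0.232,-0.068,0.02],[-0.29,-0.085,0.025],[-0.348,-0.102,0.03],[-0.406,-0.119,0.033],[-0.463,-0.136,0.036]],"rotation":[[0,0,0.1],[0,0,0.2],[0,0,0.3],[0,0,0.4],[0,0,0.4],[0,0,0.4],[0,0,0.4],[0,0,0.4]]}' && python3 -m pendant '{"dp":[[0,0,0],[0,0,0]],"rotation":[[0,0,0],[0,0,0]]}' && python3 - <<'E'
from h import *
c,P=cam('wrist'); cv2.imwrite('pics/w2.png',c['pixels'][:,:,::-1]); np.savez('w2.npz',P=P,vf=c['vfov'],cx=c['cx'],cy=c['cy']); print(tool().round(3))
a=cv2.imread('pics/w1.png')[130:280,250:325]; a=cv2.resize(a,None,fx=4,fy=4,interpolation=cv2.INTER_CUBIC)
b=cv2.resize(c['pixels'][:,:,::-1][0:250,150:410],None,fx=1.9,fy=2.4,interpolation=cv2.INTER_CUBIC)
cv2.imwrite('pics/m1.png',np.hstack([a,b]))
E
```

```text
time: 2.3
tool_pos: [526.0, -274.3, 210.9]
tcp_rot: [3.141, -0.001, 1.485]
contact_force: [0.7, 0.6, 0.3]
grip_width: 92.0
finger_force: 0.0
time: 2.55
tool_pos: [525.9, -272.6, 210.6]
tcp_rot: [-3.141, -0.001, 1.484]
contact_force: [-0.6, 0.1, 0.2]
grip_width: 91.5
finger_force: 0.0
[[ 8.60000e-02  9.96000e-01 -0.00000e+00  5.26014e+02]
 [ 9.96000e-01 -8.60000e-02  1.00000e-03 -2.72289e+02]
 [ 1.00000e-03 -0.00000e+00 -1.00000e+00  2.10805e+02]
 [ 0.00000e+00  0.00000e+00  0.00000e+00  1.00000e+00]]
```

View pics/m1.png

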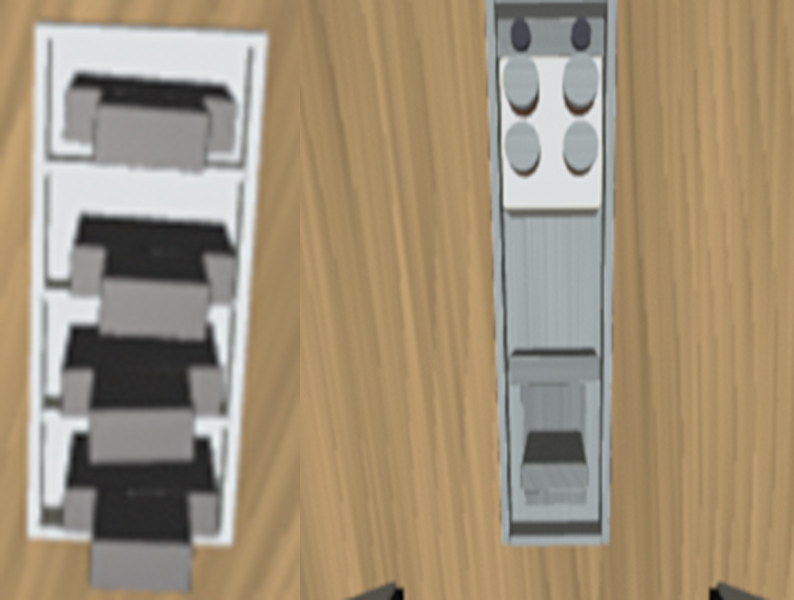

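The left crop shows the four grey spacers in the rack, with tab tops at panel positions (150,138), (154,308), (141,434) and (140,566). The right crop shows the vial block's front edge at Y=208 and the clamp face's top edge at Y=357.

```bash
cat > pts.py <<'E'
from h import *
def load(n):
    d=np.load(n); return dict(pixels=np.zeros((420,560)),vfov=float(d['vf']),cx=float(d['cx']),cy=float(d['cy'])),d['P']
E
python3 - <<'E'
from pts import *
c,P=load('w1.npz'); L=lambda p,z: ray(c,P,((p[0]+.5)/4-.5+250,(p[1]+.5)/4-.5+130),z)[:2]
q=[L(p,22) for p in [(36,24),(268,33),(28,541),(231,545)]]; print('rack',np.round(q,1),np.mean(q,0))
w=(q[1]-q[0]+q[3]-q[2])/2; l=(q[0]-q[2]+q[1]-q[3])/2
print('w,l',np.linalg.norm(w),np.linalg.norm(l),'ang y',np.arctan2(l[1],l[0]),'ang x',np.arctan2(w[1],w[0]))
for n,t in dict(A=[(95,107),(208,112),(205,170),(93,163)],B=[(102,280),(208,283),(208,338),(100,332)],C=[(90,408),(193,406),(193,462),(90,460)],D=[(92,542),(190,540),(190,590),(90,590)]).items():
    s=[L(p,89) for p in t]; w=(s[1]-s[0]+s[2]-s[3])/2; h=(s[0]-s[3]+s[1]-s[2])/2
    print(n,np.mean(s,0).round(1),'w',np.linalg.norm(w).round(1),'t',np.linalg.norm(h).round(1),'angx',np.arctan2(w[1],w[0]).round(3))
c,P=load('w2.npz'); L=lambda p,z: ray(c,P,((p[0]-300+.5)/1.9-.5+150,(p[1]+.5)/2.4-.5),z)[:2]
print('cam',P[:3,3])
for n,p,z in [('endL',(502,544),30),('endR',(609,544),30),('rimL',(487,2),30),('rimR',(617,2),30),('inL0',(497,2),30),('inR0',(608,2),30),('vbL',(503,208),48),('vbR',(601,208),48),('vbbL',(503,57),48),('vbbR',(600,57),48),('clL',(509,357),50),('clR',(599,357),50),('clbotL',(512,350),6),('clbotR',(596,350),6),('hL',(524,463),88),('hR',(587,463),88),('hbL',(522,490),88),('hbR',(587,490),88),('gapbL',(505,213),6),('gapbR',(600,213),6)]: print(n,L(p,z).round(1))
E
```

```text
rack [[468.9 250.5]
 [538.2 269.7]
 [515.7  79.6]
 [584.3  99.8]] [526.7917343  174.88599646]
w,l 71.70172597156808 176.58402952805608 ang y 1.8370335722266347 ang x 0.2784036122016877
A [509.9 236.7] w 29.5 t 14.9 angx 0.255
B [525.2 192.8] w 29.3 t 15.2 angx 0.264
C [533.  156.5] w 29.1 t 16.4 angx 0.308
D [545.3 117. ] w 28.9 t 15.9 angx 0.319
cam [ 534.04851492 -195.23254201  367.87732821]
endL [ 489.5 -314.8]
endR [ 556.7 -320.6]
rimL [508.2 -81.8]
rimR [574.6 -87.5]
inL0 [513.3 -82.3]
inR0 [570.  -87.2]
vbL [ 509.  -161.7]
vbR [ 560.  -166.1]
vbbL [ 515.2 -107. ]
vbbR [ 563.  -111.2]
clL [ 505.7 -222.1]
clR [ 555.  -226.4]
clbotL [ 504.  -222.6]
clbotR [ 556.2 -227.1]
hL [ 512.1 -261. ]
hR [ 543.8 -263.8]
hbL [ 509.9 -272.1]
hbR [ 543.  -274.9]
gapbL [ 506.7 -159.6]
gapbR [ 562.7 -164.4]
```

```bash
python3 -m pendant '{"dp":[[0.06,-0.007,0],[0.12,-0.014,0],[0.18,-0.021,0],[0.24,-0.028,0],[0.30,-0.035,0],[0.36,-0.042,0],[0.42,-0.05,0],[0.48,-0.056,0]],"rotation":[[0,0,-0.1],[0,0,-0.2],[0,0,-0.3],[0,0,-0.354],[0,0,-0.354],[0,0,-0.354],[0,0,-0.354],[0,0,-0.354]]}' 0.07 && python3 -m pendant '{"dp":[[0.0,0,0],[0.0,0,0]],"rotation":[[0,0,0],[0,0,0]]}' && python3 -c "
from h import *
delta((509.9,236.7,150),1.838); print(get_obs()['grip_width'])"
```

```text
time: 3.6
tool_pos: [510.5, 212.5, 211.5]
tcp_rot: [3.141, -0.0, 1.84]
contact_force: [0.9, 0.4, 0.7]
grip_width: 69.9
finger_force: 0.0
time: 3.85
tool_pos: [511.2, 209.6, 210.9]
tcp_rot: [-3.141, 0.0, 1.84]
contact_force: [0.5, -1.2, -0.9]
grip_width: 70.1
finger_force: 0.0
dp [0.0265 0.006  0.0609] rz 0.0016
70.13739373717203
```

```bash
python3 -m pendant '{"dp":[[0.0265,0.006,0.03],[0.0265,0.006,0.06],[0.0265,0.006,0.06],[0.0265,0.006,0.1],[0.0265,0.006,0.13],[0.0265,0.006,0.151],[0.0265,0.006,0.151]],"rotation":[[0,0,0],[0,0,0],[0,0,0],[0,0,0],[0,0,0],[0,0,0],[0,0,0]]}' && python3 -m pendant '{"dp":[[0,0,0],[0,0,0],[0,0,0],[0,0,0],[0,0,0],[0,0,0]],"rotation":[[0,0,0],[0,0,0],[0,0,0],[0,0,0],[0,0,0],[0,0,0]]}' 0.0 && python3 -m pendant '{"dp":[[0,0,-0.03],[0,0,-0.07],[0,0,-0.12],[0,0,-0.15],[0,0,-0.15]],"rotation":[[0,0,0],[0,0,0],[0,0,0],[0,0,0],[0,0,0]]}' && python3 - <<'E'
from h import *
c,P=cam('wrist'); cv2.imwrite('pics/w3.png',c['pixels'][:,:,::-1])
T=tool(); ax=np.array([.081,.9967]); o=np.array([533.6,-188.1]); p=o+13.5*ax; print(p); delta((p[0],p[1],210),1.488)
E
```

```text
time: 4.72
tool_pos: [511.0, 234.8, 59.8]
tcp_rot: [-3.14, 0.0, 1.835]
contact_force: [-0.3, -1.1, 0.2]
grip_width: 69.8
finger_force: 0.0
time: 5.48
tool_pos: [511.0, 235.9, 59.8]
tcp_rot: [3.142, -0.0, 1.837]
contact_force: [-0.7, -0.0, 1.3]
grip_width: 29.6
finger_force: 30.0
time: 6.1
tool_pos: [512.2, 236.3, 212.0]
tcp_rot: [3.136, -0.0, 1.837]
contact_force: [0.9, -0.1, -1.3]
grip_width: 29.8
finger_force: 30.0
[ 534.6935  -174.64455]
dp [-4.023e-01 -8.520e-02 -2.000e-04] rz 0.3489
```

View pics/w3.png

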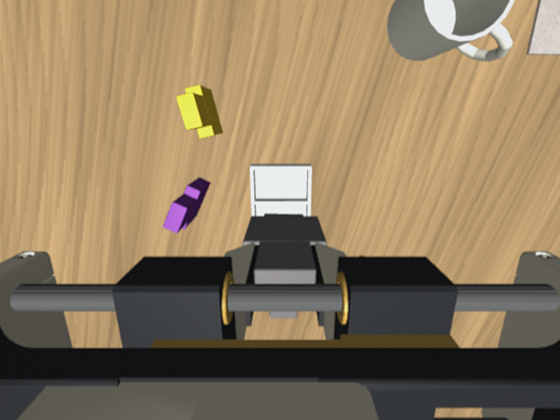

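The held spacer is upright between the fingers (tab top about (286,275)), and pocket A at (281,185) is empty.

```bash
python3 -m pendant '{"dp":[[-0.058,-0.0122,0],[-0.116,-0.0244,0],[-0.174,-0.037,0],[-0.232,-0.049,0],[-0.29,-0.061,0],[-0.348,-0.073,0],[-0.402,-0.085,0],[-0.402,-0.085,0]],"rotation":[[0,0,0.09],[0,0,0.18],[0,0,0.27],[0,0,0.349],[0,0,0.349],[0,0,0.349],[0,0,0.349],[0,0,0.349]]}' && python3 -m pendant '{"dp":[[0.0,0,0],[0.0,0,0]],"rotation":[[0,0,0],[0,0,0]]}' && python3 - <<'E'
from h import *
c,P=cam('wrist'); cv2.imwrite('pics/w4.png',c['pixels'][:,:,::-1])
T=tool()
for uv in [(256,268),(316,268),(258,284),(314,284)]: 
    X=ray(c,P,uv,T[2,3]+29); print((T[:3,:3].T@(X-T[:3,3])).round(1))
delta((534.7,-174.6,62),1.488)
cv2.imwrite('pics/w4c.png',cv2.resize(c['pixels'][60:320,180:400,::-1],None,fx=2.3,fy=2.3,interpolation=cv2.INTER_CUBIC))
E
```

```text
time: 7.15
tool_pos: [533.6, -177.7, 207.1]
tcp_rot: [-3.138, -0.001, 1.483]
contact_force: [0.1, 0.2, -1.7]
grip_width: 29.8
finger_force: 30.0
time: 7.4
tool_pos: [534.5, -172.8, 209.0]
tcp_rot: [-3.14, -0.001, 1.489]
contact_force: [0.3, 0.1, 0.3]
grip_width: 29.9
finger_force: 30.0
[ 10.3 -12.2 -29. ]
[ 10.4  16.3 -29. ]
[  1.7 -11.4 -29. ]
[  1.8  15.6 -29. ]
dp [-0.0018  0.0003  0.1473] rz 0.0017
```

View pics/w4c.png

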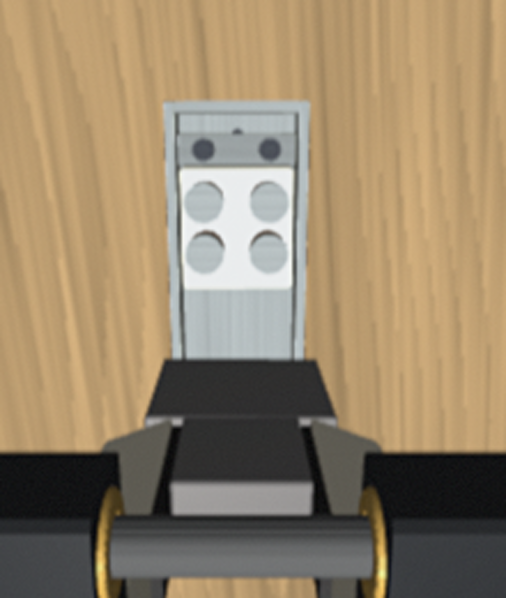

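The held spacer is square over the carrier (tab edge at crop row 482). The vial block's front edge is at crop row 290, and the gap in front of it is free. I'm lowering a few mm back from it.

```bash
python3 -m pendant '{"dp":[[-0.005,0,0.03],[-0.005,0,0.07],[-0.005,0,0.1],[-0.005,0,0.125],[-0.005,0,0.14],[-0.005,0,0.146],[-0.005,0,0.147],[-0.005,0,0.147]],"rotation":[[0,0,0],[0,0,0],[0,0,0],[0,0,0],[0,0,0],[0,0,0],[0,0,0],[0,0,0]]}' && python3 -m pendant '{"dp":[[0.001,0,0],[0.002,0,0],[0.003,0,0],[0.003,0,0]],"rotation":[[0,0,0],[0,0,0],[0,0,0],[0,0,0]]}'
```

```text
time: 8.45
tool_pos: [534.8, -179.5, 63.5]
tcp_rot: [3.14, 0.0, 1.488]
contact_force: [0.4, 0.2, -0.1]
grip_width: 29.6
finger_force: 30.0
time: 8.95
tool_pos: [534.6, -176.2, 62.7]
tcp_rot: [3.142, -0.0, 1.488]
contact_force: [0.5, 0.1, -0.5]
grip_width: 30.0
finger_force: 30.0
```

```bash
python3 -m pendant '{"dp":[[0,0,0.0005],[0.001,0,0.001],[0.002,0,0.001],[0.003,0,0.001],[0.003,0,0.001]],"rotation":[[0,0,0],[0,0,0],[0,0,0],[0,0,0],[0,0,0]]}'
```

```text
time: 9.57
tool_pos: [534.9, -173.3, 61.8]
tcp_rot: [3.141, -0.0, 1.488]
contact_force: [-0.1, -0.2, 1.0]
grip_width: 29.9
finger_force: 30.0
```

```bash
python3 -m pendant '{"dp":[[0.001,0,0.0005],[0.0015,0,0.0005],[0.0015,0,0.0005]],"rotation":[[0,0,0],[0,0,0],[0,0,0]]}'
```

```text
time: 9.95
tool_pos: [535.0, -172.7, 61.8]
tcp_rot: [3.141, 0.001, 1.488]
contact_force: [-2.6, -4.3, 6.4]
grip_width: 29.5
finger_force: 30.0
```

Contact with both floor and block. I'm releasing it and going up to spacer B.

```bash
python3 -m pendant '{"dp":[[0,0,-0.001],[0,0,-0.001],[0,0,-0.001],[0,0,-0.001]],"rotation":[[0,0,0],[0,0,0],[0,0,0],[0,0,0]]}' 0.07 && python3 -m pendant '{"dp":[[0,0,-0.03],[0,0,-0.08],[0,0,-0.14],[0,0,-0.14]],"rotation":[[0,0,0],[0,0,0],[0,0,0],[0,0,0]]}' && python3 - <<'E'
from h import *
c,P=cam('wrist'); cv2.imwrite('pics/w5.png',c['pixels'][:,:,::-1])
delta((525.2,192.8,200),1.838); print(tool()[:3,3])
E
```

```text
time: 10.45
tool_pos: [534.9, -171.6, 62.0]
tcp_rot: [-3.141, -0.0, 1.488]
contact_force: [-1.2, -0.3, 0.4]
grip_width: 65.5
finger_force: 0.0
time: 10.95
tool_pos: [537.3, -172.8, 207.3]
tcp_rot: [3.132, 0.003, 1.488]
contact_force: [-0.5, -0.8, -1.5]
grip_width: 69.6
finger_force: 0.0
dp [ 0.3629 -0.0409  0.0036] rz -0.3502
[ 535.89946557 -172.21344469  204.4075608 ]
```

```bash
python3 -m pendant '{"dp":[[0.06,-0.007,0],[0.12,-0.013,0],[0.18,-0.02,0],[0.24,-0.027,0],[0.30,-0.034,0],[0.363,-0.041,0],[0.363,-0.041,0],[0.363,-0.041,0]],"rotation":[[0,0,-0.09],[0,0,-0.18],[0,0,-0.27],[0,0,-0.35],[0,0,-0.35],[0,0,-0.35],[0,0,-0.35],[0,0,-0.35]]}' && python3 -m pendant '{"dp":[[0.0,0,0],[0.0,0,0]],"rotation":[[0,0,0],[0,0,0]]}' && python3 - <<'E'
from h import *
c,P=cam('wrist'); w5=cv2.imread('pics/w5.png'); w6=np.ascontiguousarray(c['pixels'][:,:,::-1]); cv2.imwrite('pics/w6.png',w6)
delta((525.2,192.8,60),1.838)
cv2.imwrite('pics/m2.png',np.hstack([cv2.resize(i[80:350,180:400],None,fx=1.8,fy=2.2,interpolation=cv2.INTER_CUBIC) for i in (w5,w6)]))
for n,p in [('A',(509.9,236.7,89)),('B',(525.2,192.8,89)),('C',(533,156.5,89))]: print(n,proj(c,P,p))
E
```

```text
time: 12.0
tool_pos: [523.5, 192.9, 200.9]
tcp_rot: [-3.139, 0.0, 1.839]
contact_force: [0.5, 0.2, -0.1]
grip_width: 70.3
finger_force: 0.0
time: 12.25
tool_pos: [524.4, 191.9, 202.1]
tcp_rot: [-3.141, 0.0, 1.836]
contact_force: [-0.4, -0.4, 0.0]
grip_width: 70.2
finger_force: 0.0
dp [0.0005 0.001  0.1422] rz -0.0022
A [280.49647208 154.48431638]
B [284.11215731 204.42315179]
C [282.04817239 241.0467421 ]
```

View pics/m2.png

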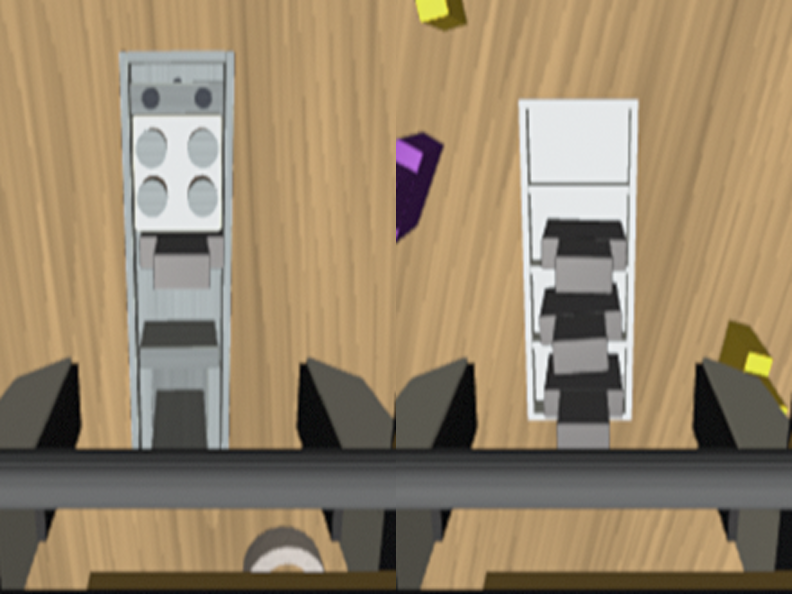

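The left panel shows the first spacer square against the vial block, tab at (180,270). The right panel shows B's tab at (584,273) and C's at (580,350), as predicted, with pocket A empty. Next I pick B.

```bash
python3 -m pendant '{"dp":[[0.0005,0.001,0.04],[0.0005,0.001,0.08],[0.0005,0.001,0.12],[0.0005,0.001,0.142],[0.0005,0.001,0.142]],"rotation":[[0,0,0],[0,0,0],[0,0,0],[0,0,0],[0,0,0]]}' && python3 -m pendant '{"dp":[[0,0,0],[0,0,0],[0,0,0],[0,0,0],[0,0,0],[0,0,0]],"rotation":[[0,0,0],[0,0,0],[0,0,0],[0,0,0],[0,0,0],[0,0,0]]}' 0.0 && python3 -m pendant '{"dp":[[0,0,-0.03],[0,0,-0.07],[0,0,-0.12],[0,0,-0.15],[0,0,-0.15],[0,0,-0.15]],"rotation":[[0,0,0],[0,0,0],[0,0,0],[0,0,0],[0,0,0],[0,0,0]]}' && python3 - <<'E'
from h import *
ax=np.array([.081,.9967]); p=np.array([534.9,-172.7])-21*ax; print(p); delta((p[0],p[1],210),1.488)
E
```

```text
time: 12.92
tool_pos: [524.0, 193.2, 58.8]
tcp_rot: [-3.138, -0.0, 1.837]
contact_force: [0.0, -0.3, 0.6]
grip_width: 69.7
finger_force: 0.0
time: 13.68
tool_pos: [525.0, 194.1, 60.4]
tcp_rot: [3.141, -0.0, 1.838]
contact_force: [-0.2, -0.4, 2.0]
grip_width: 30.1
finger_force: 30.0
time: 14.42
tool_pos: [524.3, 193.9, 208.8]
tcp_rot: [-3.139, -0.0, 1.838]
contact_force: [-0.1, 0.6, -0.8]
grip_width: 30.1
finger_force: 29.9
[ 533.199  -193.6307]
dp [-0.3761 -0.0936 -0.0011] rz 0.3498
```

```bash
python3 -m pendant '{"dp":[[-0.06,-0.015,0],[-0.12,-0.03,0],[-0.18,-0.045,0],[-0.24,-0.06,0],[-0.3,-0.075,0],[-0.355,-0.088,0],[-0.376,-0.0936,0],[-0.376,-0.0936,0]],"rotation":[[0,0,0.09],[0,0,0.18],[0,0,0.27],[0,0,0.35],[0,0,0.35],[0,0,0.35],[0,0,0.35],[0,0,0.35]]}' && python3 -m pendant '{"dp":[[0.0,0,0],[0.0,0,0]],"rotation":[[0,0,0],[0,0,0]]}' && python3 - <<'E'
from h import *
c,P=cam('wrist'); cv2.imwrite('pics/w7.png',c['pixels'][:,:,::-1])
T=tool()
# grip offset from tab's upper top edge, same edge search for w4 (spacer A) and now
for n in ('w4','w7'):
    g=cv2.cvtColor(cv2.imread(f'pics/{n}.png'),cv2.COLOR_BGR2GRAY)[250:300,270:300].mean(1); d=np.diff(g); k=d[:35].argmax(); print(n,250+k,d[k].round(1),g.round(0)[::3])
print(T[:3,3]); delta((533.2,-193.6,62),1.488)
E
```

```text
time: 15.42
tool_pos: [533.2, -194.0, 208.5]
tcp_rot: [-3.139, -0.002, 1.486]
contact_force: [0.5, 0.3, -0.0]
grip_width: 29.6
finger_force: 29.9
time: 15.68
tool_pos: [534.0, -191.7, 210.1]
tcp_rot: [-3.141, -0.001, 1.49]
contact_force: [0.3, -0.4, -0.3]
grip_width: 29.7
finger_force: 29.9
w4 269 35.6 [ 46.  47.  47.  47.  47.  47.  56. 147. 157. 156. 155. 125.  45.  54.
  68.  89. 104.]
w7 273 36.8 [ 47.  47.  47.  47.  47.  47.  47.  46. 115. 158. 156. 126.  46.  55.
  68.  89. 105.]
[ 534.07760537 -191.84788825  210.2391023 ]
dp [-0.0019 -0.0007  0.1482] rz 0.0018
```

```bash
python3 -m pendant '{"dp":[[-0.001,0,0.03],[-0.001,0,0.07],[-0.001,0,0.1],[-0.001,0,0.125],[-0.001,0,0.14],[-0.001,0,0.147],[-0.001,0,0.149],[-0.001,0,0.149]],"rotation":[[0,0,0],[0,0,0],[0,0,0],[0,0,0],[0,0,0],[0,0,0],[0,0,0],[0,0,0]]}' && python3 -m pendant '{"dp":[[0.0015,0,0],[0.003,0,0],[0.004,0,0],[0.005,0,0],[0.005,0,0]],"rotation":[[0,0,0],[0,0,0],[0,0,0],[0,0,0],[0,0,0]]}'
```

```text
time: 16.73
tool_pos: [534.4, -194.5, 62.3]
tcp_rot: [3.14, 0.001, 1.488]
contact_force: [-0.0, -0.6, -0.3]
grip_width: 29.7
finger_force: 30.0
time: 17.35
tool_pos: [535.2, -190.1, 62.2]
tcp_rot: [3.139, 0.001, 1.488]
contact_force: [-0.8, -2.8, 5.1]
grip_width: 29.9
finger_force: 30.0
```

```bash
python3 -m pendant '{"dp":[[0.001,0,-0.0005],[0.002,0,-0.0005],[0.003,0,-0.0005],[0.003,0,-0.0005]],"rotation":[[0,0,0],[0,0,0],[0,0,0],[0,0,0]]}'
```

```text
time: 17.85
tool_pos: [535.0, -187.7, 62.3]
tcp_rot: [3.14, 0.002, 1.488]
contact_force: [-0.8, -6.8, 5.3]
grip_width: 30.0
finger_force: 32.4
```

```bash
python3 -m pendant '{"dp":[[-0.001,0,-0.001],[-0.001,0,-0.001],[-0.001,0,-0.001],[-0.001,0,-0.001]],"rotation":[[0,0,0],[0,0,0],[0,0,0],[0,0,0]]}' 0.06 && python3 -m pendant '{"dp":[[0,0,-0.03],[0,0,-0.08],[0,0,-0.14],[0,0,-0.14],[0,0,-0.14]],"rotation":[[0,0,0],[0,0,0],[0,0,0],[0,0,0],[0,0,0]]}' && python3 - <<'E'
from h import *
c,P=cam('wrist'); cv2.imwrite('pics/w8.png',c['pixels'][:,:,::-1]); np.savez('w8.npz',P=P,vf=c['vfov'],cx=c['cx'],cy=c['cy'])
delta((533,156.5,200),1.838); print(tool()[:3,3])
cv2.imwrite('pics/w8c.png',cv2.resize(c['pixels'][60:330,190:370,::-1],None,fx=2.2,fy=2.2,interpolation=cv2.INTER_CUBIC))
E
```

```text
time: 18.35
tool_pos: [533.9, -186.6, 62.1]
tcp_rot: [-3.14, -0.001, 1.488]
contact_force: [-0.6, 0.6, 0.6]
grip_width: 59.1
finger_force: 0.0
time: 18.98
tool_pos: [533.9, -186.9, 202.1]
tcp_rot: [-3.141, -0.001, 1.488]
contact_force: [0.1, -0.6, 0.2]
grip_width: 60.2
finger_force: 0.0
dp [ 0.342  -0.029   0.0018] rz -0.3501
[ 533.59727222 -186.77664492  201.28932011]
```

View pics/w8c.png

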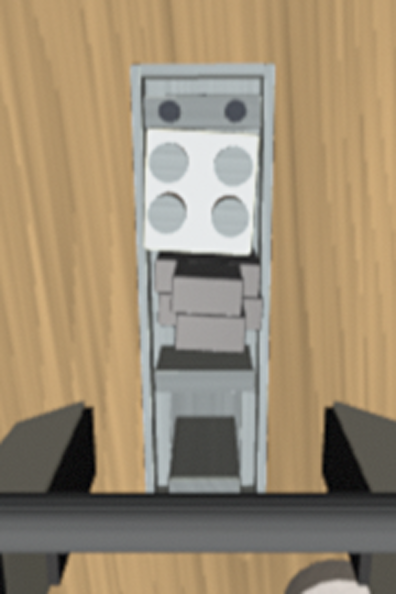

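Both spacers stand in the gap, tabs at (207,295) and (210,332). The vial block is turned a little, which the squeeze will straighten. The clamp face's top edge is at row 370, and there is still room for the third.

```bash
python3 - <<'E'
from pts import *
c,P=load('w8.npz'); L=lambda p,z: ray(c,P,((p[0]+.5)/2.2-.5+190,(p[1]+.5)/2.2-.5+60),z)[:2]
o=np.array([533.6,-188.1]); ax=np.array([.081,.9967])
for n,p,z in [('clamp',(205,370),50),('t2rear',(210,351),91),('t2front',(210,316),91),('t1front',(207,277),91),('s2rearL',(165,325),56),('s2rearR',(253,330),56),('vbL',(147,250),48),('vbR',(250,255),48)]: q=L(p,z); print(n,q.round(1),((q-o)@ax).round(1))
E
python3 -m pendant '{"dp":[[0.06,-0.005,0],[0.12,-0.01,0],[0.18,-0.015,0],[0.24,-0.02,0],[0.30,-0.025,0],[0.342,-0.029,0],[0.342,-0.029,0],[0.342,-0.029,0]],"rotation":[[0,0,-0.09],[0,0,-0.18],[0,0,-0.27],[0,0,-0.35],[0,0,-0.35],[0,0,-0.35],[0,0,-0.35],[0,0,-0.35]]}' && python3 -m pendant '{"dp":[[0.0,0,0],[0.0,0,0]],"rotation":[[0,0,0],[0,0,0]]}' && python3 -c "
from h import *
delta((533,156.5,60),1.838)"
```

```text
clamp [ 530.6 -223.3] -35.4
t2rear [ 534.9 -199.7] -11.5
t2front [ 536.2 -184.2] 4.1
t1front [ 536.3 -167.3] 20.9
s2rearL [ 513.5 -196.7] -10.2
s2rearR [ 555.5 -202.6] -12.7
vbL [ 508.  -161.2] 24.7
vbR [ 556.7 -167.6] 22.3
time: 20.02
tool_pos: [533.2, 155.4, 201.4]
tcp_rot: [-3.139, -0.0, 1.838]
contact_force: [0.0, 0.0, -0.1]
grip_width: 60.0
finger_force: 0.0
time: 20.27
tool_pos: [534.0, 154.8, 202.6]
tcp_rot: [-3.141, -0.0, 1.836]
contact_force: [-0.6, 0.6, -0.4]
grip_width: 60.0
finger_force: 0.0
dp [ 0.0019 -0.0005  0.1426] rz -0.002
```

```bash
python3 -m pendant '{"dp":[[0.001,-0.0005,0.04],[0.001,-0.0005,0.08],[0.001,-0.0005,0.12],[0.001,-0.0005,0.142],[0.001,-0.0005,0.142]],"rotation":[[0,0,0],[0,0,0],[0,0,0],[0,0,0],[0,0,0]]}' && python3 -m pendant '{"dp":[[0,0,0],[0,0,0],[0,0,0],[0,0,0],[0,0,0],[0,0,0]],"rotation":[[0,0,0],[0,0,0],[0,0,0],[0,0,0],[0,0,0],[0,0,0]]}' 0.0 && python3 -m pendant '{"dp":[[0,0,-0.03],[0,0,-0.07],[0,0,-0.12],[0,0,-0.15],[0,0,-0.15],[0,0,-0.15]],"rotation":[[0,0,0],[0,0,0],[0,0,0],[0,0,0],[0,0,0],[0,0,0]]}' && python3 - <<'E'
from h import *
ax=np.array([.081,.9967]); p=np.array([533.6,-188.1])-24*ax; print(p); delta((p[0],p[1],210),1.488)
c,P=cam('wrist')
g=cv2.cvtColor(c['pixels'],cv2.COLOR_RGB2GRAY)[250:300,270:300].mean(1); d=np.diff(g); print(250+d[:35].argmax())
E
```

```text
time: 20.9
tool_pos: [532.1, 155.9, 59.3]
tcp_rot: [-3.138, -0.0, 1.837]
contact_force: [-0.9, -0.0, -0.2]
grip_width: 60.0
finger_force: 0.0
time: 21.65
tool_pos: [533.4, 156.8, 61.3]
tcp_rot: [3.141, 0.0, 1.838]
contact_force: [-1.0, -0.8, 5.0]
grip_width: 30.0
finger_force: 30.0
time: 22.4
tool_pos: [532.3, 156.6, 209.2]
tcp_rot: [-3.139, -0.0, 1.838]
contact_force: [0.2, -0.5, -1.1]
grip_width: 29.9
finger_force: 30.0
[ 531.656  -212.0208]
dp [-0.3553 -0.0979 -0.0007] rz 0.3497
270
```

```bash
python3 -m pendant '{"dp":[[-0.06,-0.016,0],[-0.12,-0.033,0],[-0.18,-0.05,0],[-0.24,-0.066,0],[-0.3,-0.082,0],[-0.354,-0.0978,0],[-0.354,-0.0978,0],[-0.354,-0.0978,0]],"rotation":[[0,0,0.09],[0,0,0.18],[0,0,0.27],[0,0,0.35],[0,0,0.35],[0,0,0.35],[0,0,0.35],[0,0,0.35]]}' && python3 -m pendant '{"dp":[[0.0,0,0.03],[0.0,0,0.06],[0,0,0.06],[0,0,0.06]],"rotation":[[0,0,0],[0,0,0],[0,0,0],[0,0,0]]}' && python3 - <<'E'
from h import *
delta((531.8,-210.5,116),1.488)
c,P=cam('wrist'); cv2.imwrite('pics/w9c.png',cv2.resize(c['pixels'][60:330,190:370,::-1],None,fx=2.2,fy=2.2,interpolation=cv2.INTER_CUBIC))
E
```

```text
time: 23.45
tool_pos: [531.6, -209.9, 209.2]
tcp_rot: [-3.139, -0.002, 1.487]
contact_force: [0.7, 0.6, -1.0]
grip_width: 29.7
finger_force: 30.0
time: 23.95
tool_pos: [532.8, -209.7, 151.6]
tcp_rot: [3.141, 0.0, 1.489]
contact_force: [0.6, 0.5, -0.9]
grip_width: 29.7
finger_force: 30.0
dp [-0.0008 -0.001   0.0356] rz 0.0013
```

View pics/w9c.png

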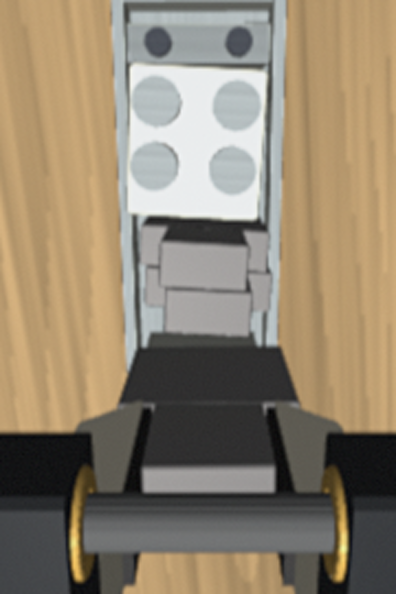

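The held spacer's lower front edge (row 347) is about 4 mm behind the second tab's rear edge (row 335), so there are about 3 mm left to the clamp. I'm lowering in stages.

```bash
python3 -m pendant '{"dp":[[0,-0.001,0.02],[0,-0.001,0.036],[0,-0.001,0.04],[0,-0.001,0.045],[0,-0.001,0.05],[0,-0.001,0.05]],"rotation":[[0,0,0],[0,0,0],[0,0,0],[0,0,0],[0,0,0],[0,0,0]]}'
```

```text
time: 24.75
tool_pos: [531.1, -210.4, 100.5]
tcp_rot: [-3.141, -0.0, 1.488]
contact_force: [0.0, 0.6, -0.6]
grip_width: 30.1
finger_force: 30.0
```

No contact, so it is in the gap. Down to the floor.

```bash
python3 -m pendant '{"dp":[[0,0,0.01],[0,0,0.02],[0,0,0.03],[0,0,0.036],[0,0,0.0385],[0,0,0.0385]],"rotation":[[0,0,0],[0,0,0],[0,0,0],[0,0,0],[0,0,0],[0,0,0]]}' && python3 -m pendant '{"dp":[[0.001,0,0.0005],[0.0025,0,0.0005],[0.0025,0,0.0005]],"rotation":[[0,0,0],[0,0,0],[0,0,0]]}'
```

```text
time: 25.5
tool_pos: [530.9, -210.4, 62.9]
tcp_rot: [-3.141, -0.0, 1.488]
contact_force: [-3.5, 1.5, 7.1]
grip_width: 30.2
finger_force: 30.0
time: 25.88
tool_pos: [531.5, -209.1, 62.9]
tcp_rot: [3.141, 0.002, 1.488]
contact_force: [-3.8, -2.1, 7.2]
grip_width: 29.5
finger_force: 30.1
```

```bash
python3 -m pendant '{"dp":[[0,0,-0.001],[0,0,-0.001],[0,0,-0.001],[0,0,-0.001]],"rotation":[[0,0,0],[0,0,0],[0,0,0],[0,0,0]]}' 0.06 && python3 -m pendant '{"dp":[[0,0,-0.03],[0,0,-0.08],[0,0,-0.14],[-0.04,0,-0.14],[-0.04,0,-0.14],[-0.04,0,-0.14]],"rotation":[[0,0,0],[0,0,0],[0,0,0],[0,0,0],[0,0,0],[0,0,0]]}' 0.06 && python3 - <<'E'
from h import *
o=np.array([533.6,-188.1]); ax=np.array([.081,.9967]); p=o-112*ax; print(p); delta((p[0],p[1],52),1.488)
c,P=cam('wrist'); np.savez('w10.npz',P=P,vf=c['vfov'],cx=c['cx'],cy=c['cy']); cv2.imwrite('pics/w10c.png',cv2.resize(c['pixels'][0:300,190:370,::-1],None,fx=2,fy=2,interpolation=cv2.INTER_CUBIC))
E
```

```text
time: 26.38
tool_pos: [531.4, -207.9, 62.5]
tcp_rot: [-3.141, -0.0, 1.488]
contact_force: [-0.2, -0.4, 0.4]
grip_width: 58.9
finger_force: 0.0
time: 27.12
tool_pos: [527.7, -247.4, 202.0]
tcp_rot: [-3.14, -0.001, 1.487]
contact_force: [-1.2, 0.3, 0.6]
grip_width: 60.1
finger_force: 0.0
[ 524.528  -299.7304]
dp [-0.0526  0.0014  0.1499] rz -0.0007
```

View pics/w10c.png

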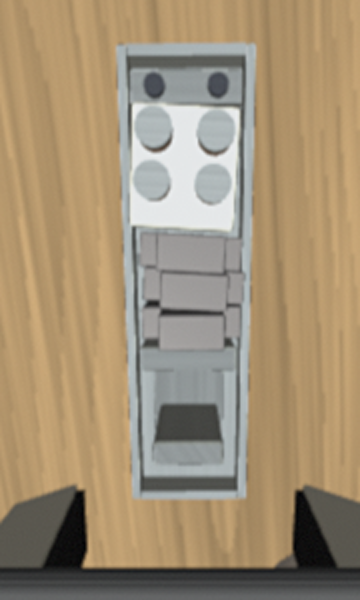

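All three spacers stand between the block and the clamp (tabs at rows 252, 292 and 330), and the handle's top is at (187,452). Now I close the fingers and go down behind the handle.

```bash
python3 -m pendant '{"dp":[[-0.03,0.001,0],[-0.0526,0.0014,0],[-0.0526,0.0014,0],[-0.0526,0.0014,0.03],[-0.0526,0.0014,0.08],[-0.0526,0.0014,0.12],[-0.0526,0.0014,0.149],[-0.0526,0.0014,0.149]],"rotation":[[0,0,0],[0,0,0],[0,0,0],[0,0,0],[0,0,0],[0,0,0],[0,0,0],[0,0,0]]}' 0.0 && python3 -m pendant '{"dp":[[0.004,0,0],[0.008,0,0],[0.012,0,0],[0.015,0,0],[0.015,0,0]],"rotation":[[0,0,0],[0,0,0],[0,0,0],[0,0,0],[0,0,0]]}'
```

```text
time: 28.18
tool_pos: [523.8, -298.6, 51.4]
tcp_rot: [-3.137, -0.003, 1.488]
contact_force: [-0.3, 0.1, 0.5]
grip_width: 0.5
finger_force: 0.0
time: 28.8
tool_pos: [526.6, -285.7, 54.2]
tcp_rot: [3.141, 0.001, 1.488]
contact_force: [0.1, 0.0, 0.9]
grip_width: 0.6
finger_force: 0.1
```

```bash
python3 -m pendant '{"dp":[[0.002,0,0],[0.004,0,0],[0.006,0,0],[0.008,0,0],[0.01,0,0],[0.01,0,0]],"rotation":[[0,0,0],[0,0,0],[0,0,0],[0,0,0],[0,0,0],[0,0,0]]}' &&  python3 -m pendant '{"dp":[[0.001,0,0],[0.002,0,0],[0.003,0,0],[0.004,0,0],[0.004,0,0]],"rotation":[[0,0,0],[0,0,0],[0,0,0],[0,0,0],[0,0,0]]}'
```

```text
time: 29.55
tool_pos: [527.4, -275.6, 53.9]
tcp_rot: [3.141, 0.001, 1.488]
contact_force: [-0.2, -4.5, 2.1]
grip_width: 0.2
finger_force: 2.3
time: 30.18
tool_pos: [527.6, -273.9, 54.0]
tcp_rot: [3.14, 0.004, 1.488]
contact_force: [-1.1, -13.0, 1.2]
grip_width: 0.5
finger_force: 6.4
```

```bash
python3 -m pendant '{"dp":[[0.001,0,0],[0.002,0,0],[0.003,0,0],[0.003,0,0],[0.003,0,0]],"rotation":[[0,0,0],[0,0,0],[0,0,0],[0,0,0],[0,0,0]]}' && python3 - <<'E'
from h import *
c,P=cam('wrist'); a=cv2.resize(c['pixels'][0:250,190:370,::-1],None,fx=2.2,fy=2.4,interpolation=cv2.INTER_CUBIC)
s,_=cam('scene'); b=cv2.resize(s['pixels'][190:290,120:265,::-1],None,fx=2.7,fy=6,interpolation=cv2.INTER_CUBIC); cv2.imwrite('pics/m3.png',np.hstack([a,b]))
np.savez('w11.npz',P=P,vf=c['vfov'],cx=c['cx'],cy=c['cy'])
E
```

```text
time: 30.8
tool_pos: [527.6, -273.8, 54.1]
tcp_rot: [3.14, 0.008, 1.488]
contact_force: [-4.2, -23.2, -1.7]
grip_width: 0.5
finger_force: 11.7
```

View pics/m3.png

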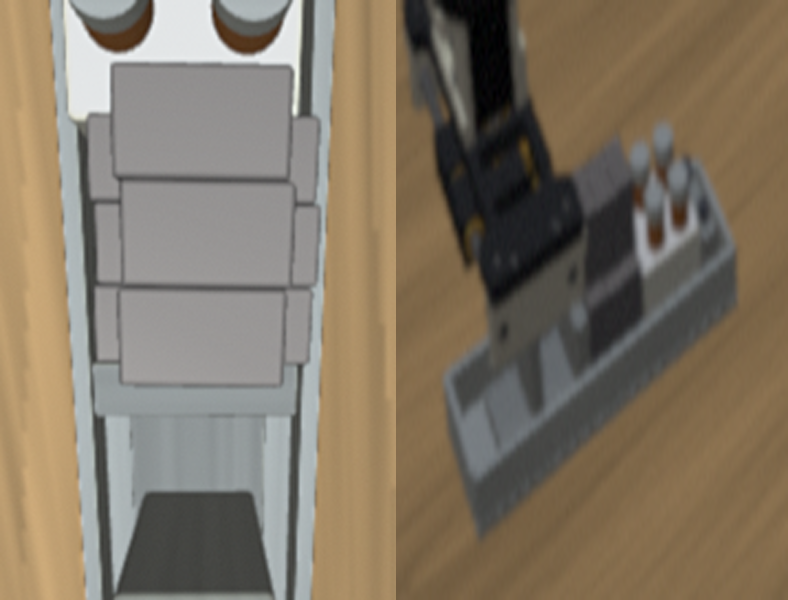

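The three spacers are packed square between the clamp face (row about 365) and the vial block. The push rises to 23 N without further travel, so the stack is squeezed. I'm handing it in.

```bash
python3 -m pendant '{"dp":[[0,0,0],[0,0,0],[0,0,0],[0,0,0]],"rotation":[[0,0,0],[0,0,0],[0,0,0],[0,0,0]]}' && python3 -c "
from plant import workorder; print(workorder.close_job())"
```

```text
time: 31.4
tool_pos: [527.6, -273.8, 54.1]
tcp_rot: [3.139, 0.008, 1.488]
contact_force: [-3.3, -22.9, -1.4]
grip_width: 0.3
finger_force: 11.7
the job is handed in; nothing more can be done
None
```

I stood three spacers upright in the gap and handed the job in with the clamp held against them at about 23 N, where it stopped advancing; the fourth spacer is still in the rack, and no verdict came back.

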